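# Light check of a set-sugar sample cell

## Task

Swing the stiff-jointed inspection lamp round until its beam strikes the middle of the round port of the colour reader, and let go of it. Then take the tall sample cell out of the rack, gripping it by its two narrow frosted faces only and never touching its wide clear windows with the gripper, and hold it upright in the light path, well between lamp and reader and touching neither, with the beam passing square through the clear windows and through the middle of the sugar. Finish while still holding it there, and leave the two short cells standing in the rack.

Things in the scene. Friction and masses are not known exactly. Their poses are not given: they have to be found in the camera images.
- lamp_arm (a joint): swing joint of the inspection lamp (steel column on a round foot, level arm, aluminium spot head at its end). Radians about the vertical, anticlockwise from above, -0.6 to 1.6. Stiff: needs about 0.5 N m (4 N at the knob), stays where left. Parked at the start, shining past the far side of the reader: it must come 0.3 to 1.4 rad clockwise (value falls). Level beam, 14 mm wide, along the arm
- lamp_hinge (a point): point on the vertical swing axis of the lamp at beam height, 120 mm above the worktop; the collar round it (radius 20 mm) reaches up to 150 mm, the foot below has a radius of 62 mm. x points along the arm and the beam, z up
- lamp_knob (a point): middle of the black upright grip knob on top of the spot head, 130 mm out from the hinge axis, 168 mm above the worktop. The knob is round, 17 to 21 mm thick, free from 146 to 183 mm above the worktop; grip it from above at any yaw. The head below has a radius of 27 mm and spans 100 to 170 mm from the hinge axis
- lamp_lens (a point): centre of the lens at the front of the spot head, 170 mm out from the hinge axis; x points along the beam, y to its left, z up
- reader_port (a point): centre of the mouth of the round hooded port of the colour reader (fixed grey upright box 104 mm wide, 150 mm high, port on the side towards the lamp), 120 mm above the worktop, like the beam; mouth 50 mm wide inside, 56 mm outside, 24 mm out from the box. x points into the port, z up
- reader: the colour reader; its origin lies on the worktop straight below the mouth of the port. x points into the port: the box begins 24 mm farther on and ends at 102 mm
- rack: fixed white rack, 74 x 150 mm, 30 mm high, with three pockets in a row along its y, 45 mm apart, each 39 x 23 mm and 24 mm deep, their floor 6 mm above the worktop; origin under the centre
- cell_tall: sample cell, the only tall one: 36 mm along its x, 20 mm along its y, 76 mm high (84 with white stopper), 110 g, amber set sugar inside. Grip the narrow frosted whitish faces (x = +18, -18 mm) above the rack, fingers closing along x; the wide faces across y are the clear windows. Origin: centre of underside, z up. In any of the pockets, its x along the rack's x
- cell_tall_window (a point): centre of the clear windows and the sugar, inside the tall cell, 26 mm above its underside: the point that the beam should pass through
- cell_short_1: a short reference cell, 36 x 20 mm, 50 mm high, without a stopper, in one of the other pockets; stays there. Origin at the centre of its underside
- cell_short_2: the second short reference cell, like the first

How it is judged:
On the way, in this order (a step that is already met when the one before it is completed fails the run):
1. the lamp's beam strikes the port within 16 mm of its middle and the lamp stays there, let go of (y of reader_port in the frame of lamp_lens between -0.016 and 0.016 m and contact force between each of the arm, the fingers and lamp_arm below 0.2 N and velocity of joint lamp_arm between -0.05 and 0.05 rad/s), for 0.3 s.
2. the tall cell is lifted clear of the rack in the gripper (height (world z) of cell_tall above 0.04 m and contact force between the fingers and cell_tall above 1 N), for 0.2 s.
At the end, for the whole second after the job is handed in: Lamp untouched, beam within 16 mm of the port's middle. Tall cell still, upright (0.15 rad), held by fingers alone, square to the beam (0.2 rad), beam within 9 mm sideways, 12 mm in height of the window middle, 25 mm or more from lens and port; reader untouched; short cells within 15 mm, 0.2 rad (y of reader_port in the frame of lamp_lens between -0.016 and 0.016 m and y of cell_tall_window in the frame of lamp_lens between -0.009 and 0.009 m and z of cell_tall_window in the frame of lamp_lens between -0.012 and 0.012 m and x of cell_tall_window in the frame of lamp_lens above 0.025 m and x of cell_tall_window in the frame of reader below -0.025 m and angle between the y axis of cell_tall and the x axis of lamp_lens, either way round below 0.2 rad and angle between cell_tall's own z axis and vertical below 0.15 rad and contact force between the fingers and cell_tall above 1 N and height (world z) of cell_tall above 0.06 m and linear speed of cell_tall below 0.02 m/s and contact force between each of cell_tall, the arm, the fingers and reader below 0.2 N and contact force between each of cell_tall, the arm, the fingers and lamp_arm below 0.2 N and contact force between cell_tall and rack below 0.2 N and distance of each of cell_short_1, cell_short_2 from where it was at the start of the episode below 0.015 m and angle between each of cell_short_1, cell_short_2's own z axis and vertical below 0.2 rad); the arm keeps its last pose, push and grip.
It fails at once if the gripper touches a clear window of the tall cell (contact force between any of cell_tall_c3, cell_tall_c4 and the fingers above 0.3 N or contact force between any of cell_tall_c3, cell_tall_c4 and the arm above 0.3 N).
It fails at once if a short cell is pulled out of the rack or knocked over (distance of any of cell_short_1, cell_short_2 from where it was at the start of the episode above 0.02 m or angle between any of cell_short_1, cell_short_2's own z axis and vertical above 0.4 rad).
It also fails if it takes over 54 s, if anything falls off the work surface, if the arm or the gripper's body presses on something with over 40 N, if the wrist force passes 120 N, or if a joint passes its speed limit or range.

## Robot

A 6-joint arm with a two-finger parallel gripper is mounted at the origin on the work surface; the furniture and walls round the work are solid. World frame = base frame: x ahead of the robot, y to its left, z up, the work surface at z = 0. Lengths are in m, angles in rad, forces in N, time in s.
With the tool pointing down it reaches from about 0.275 to 1 m from the base axis. Payload 8.4 kg.
Tool frame: the origin (TCP) lies at the very end of the fingers, on their centre line; the grasp point (between the pads) lies 19 mm behind it; z points along the fingers, y is the direction in which the jaws open and shut (so a half turn about z gives the same grasp; the last joint's range is limited). The gripper opens to 85 mm and grips with 20 to 120 N. Pads are 22 mm wide; open, the fingers measure 114 mm over their backs; the gripper's body (76 mm by 85 mm) begins 54 mm behind the grasp point. The pads swing forward as they close: fully open they stand 13 mm farther back than shut.
Start: joints at [1.141, 0.353, 1.633, -0, 1.155, -0.002], TCP at [0.259, 0.569, 0.231] pointing down, gripper open.
Joint ranges: [-2.63, 2.63], [-0.92, 2.1], [0.06, 2.66], [-1.3, 4.44], [0, 2.69], [-3.02, 3.02]. Speed limits (rad/s): [2.22, 2.22, 2.79, 3.14, 3.14, 3.14].

## Interface

Orientations are given as a 3x3 rotation matrix whose columns are the frame's x, y, z axes.
In Python, from bench import arm, cams gives the robot as it stands.
- The arm moves only by the tool play_rows, never from a script. Its argument "moves" is a list of rows, each a list of 6 numbers: the shift along the tool's x, y, z in mm, then the turn, a rotation vector about the tool's x, y, z in degrees. In form: [[tx, ty, tz, wx, wy, wz], ...]. A call has 1 to 12 rows; each row is the pose to reach, as a shift and turn from the pose measured when the call began, along the tool's axes at that moment; what a row does not reach only later rows make up. A row lasts 1/8 s, in which the tool goes at most 62.5 mm and 10.7 degrees, less where a joint would pass 70% of its speed; a pose out of reach is approached as far as the arm can. A call with a gripper value outside its range is refused whole. "jaw" is the closure, from -1 (fully open) to 1 (shut), so that 0 is half open, set as the call begins (left out, the last holds). The fingers move at their own pace and stop on an object; "squeeze" is the grip in N (left out, the last holds). Time passes only in rows, so rows that repeat a pose let the fingers close. It gives the time, the measured TCP pose, the force and the opening at its end, in the units of the state.
- arm.state(): the state, without advancing time (a new reading comes with each control period).
- cams.capture(name): name is "scene" or "top" or "wrist"; returns a dict with "image" (400x640x3 uint8, blue, green, red), "depth" (400x640 float32, m along the optical axis (not along the pixel's ray), 0 where there is no reading), "fov_y" (degrees; the focal length in pixels is half the picture's height over the tangent of half this angle, whatever the lens; pixels are square), "cx", "cy" (the principal point, pixels), "eye" and "attitude" of the camera in the world. Camera axes: x right, y down, z forward; pixel columns grow to the right and rows downward; lengths in m; the calibration is good to about 2 mm. A picture is of the moment at which its call begins.
- arm.job_done(): hands the job in, once; it reports no verdict.
The state is a dict: "clock": time; "joints": joint angles; "qvel": joint speeds; "joint_efforts": joint torques, N m; "tool_pos": TCP position; "tcp_rot": TCP orientation; "force": force on the tool from outside, world axes, zero at the start; "wrist_torque": the same for the moment, N m; "gripper_width": opening from 0.0 (shut) to 1.0 (fully open).
Only numpy, scipy, OpenCV 4.12 (cv2) and the standard library are available. Lean on these libraries where they do the work, as an engineer would, in place of code of your own. Each camera call takes 0.05 s, during which the arm holds its last target.

## Working session

There is one attempt and no reset: what is moved stays moved. The work goes in short steps, Python scripts to look and compute and a tool call to move; the robot and the scene stay as the last step left them, time stands still between calls to the robot, and variables do not carry over. Pictures are saved under pics/ and viewed, and the job is handed in when it is done.

Besides the shell and the picture viewer there is one more tool, called as name(argument=value, ...), one argument or row to a line, values as JSON. play_rows: Moves the arm, as the interface text tells. Its arguments: {"type":"object","properties":{"moves":{"type":"array"},"jaw":{"type":"number"},"squeeze":{"type":"number"}},"required":["moves"]}

```bash
ls; mkdir -p pics
cat > h.py <<'E'
import numpy as np, cv2, json, pickle
from bench import arm, cams
def cap(n,tag):
    c=cams.capture(n); cv2.imwrite(f'pics/{tag}.png',c['image']); pickle.dump(c,open(f'/tmp/{tag}.pkl','wb')); return c
def load(tag): return pickle.load(open(f'/tmp/{tag}.pkl','rb'))
def f(c): return c['image'].shape[0]/2/np.tan(np.radians(c['fov_y'])/2)
def R(c):
    return np.array(c['attitude'])
def ray(c,u,v):
    d=np.array([(u-c['cx'])/f(c),(v-c['cy'])/f(c),1.0]); return R(c)@d
def onz(c,u,v,z):
    d=ray(c,u,v); e=np.array(c['eye']); return e+d*(z-e[2])/d[2]
def dep(c,u,v): return np.array(c['eye'])+ray(c,u,v)*c['depth'][int(round(v)),int(round(u))]
def cloud(c):
    h,w=c['depth'].shape; u,v=np.meshgrid(np.arange(w),np.arange(h))
    d=np.stack([(u-c['cx'])/f(c),(v-c['cy'])/f(c),np.ones((h,w))],-1)*c['depth'][...,None]
    return d@R(c).T+np.array(c['eye'])
E
python3 - <<'E'
from h import *
for n in ['scene','top','wrist']:
    c=cap(n,n+'0'); print(n,c['fov_y'],c['cx'],c['cy'],c['eye'],c['attitude'])
print(arm.state())
E
```

```text
pics
scene 46.84159548006091 314.8818969217936 208.2805744338566 [-0.11884192 -0.2344426   0.8843939 ] [[ 0.46508232 -0.6784457   0.56869136]
 [-0.88525355 -0.35282252  0.30305516]
 [-0.00495935 -0.64438164 -0.76468798]]
top 42.938132934882326 312.3839463829061 197.46739069770894 [0.3541418  0.08482951 1.28900159] [[ 0.0090141  -0.99692732  0.07781169]
 [-0.999932   -0.00956231 -0.00667562]
 [ 0.00739917 -0.07774622 -0.99694572]]
wrist 63.750050061725204 317.870980990402 201.7122797909978 [0.18174061 0.60228506 0.37416994] [[ 0.41559247  0.85973076  0.29689379]
 [ 0.9095498  -0.39231451 -0.137144  ]
 [-0.00143117  0.32703571 -0.9450109 ]]
{'clock': 0.15, 'joints': array([ 1.14060067e+00,  3.53489312e-01,  1.63392923e+00,  1.57180235e-05,
        1.15520909e+00, -2.38274002e-03]), 'qvel': array([-0.00044035, -0.00125591, -0.00322176, -0.00132949,  0.00088789,
        0.00046601]), 'joint_efforts': array([ 3.34105634e-04, -6.05639863e+01, -3.42338812e+01,  3.53653797e-05,
        6.12904449e-03, -2.56890974e-05]), 'tool_pos': array([0.25914211, 0.56836316, 0.23074857]), 'tcp_rot': array([[-9.09872665e-01,  4.14887377e-01, -4.44706261e-04],
       [ 4.14887615e-01,  9.09872185e-01, -9.34678462e-04],
       [ 1.68395624e-05, -1.03494150e-03, -9.99999464e-01]]), 'force': array([0.02690437, 0.24878032, 0.36116846]), 'wrist_torque': array([-0.01099242,  0.0210139 , -0.0113945 ]), 'gripper_width': 1.0058404898994406}
```

View pics/scene0.png

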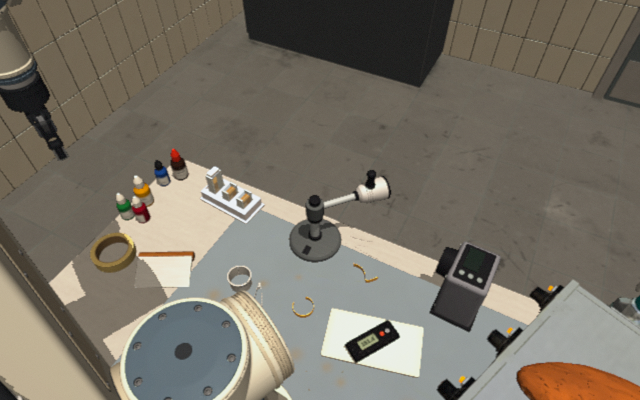

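View pics/top0.png

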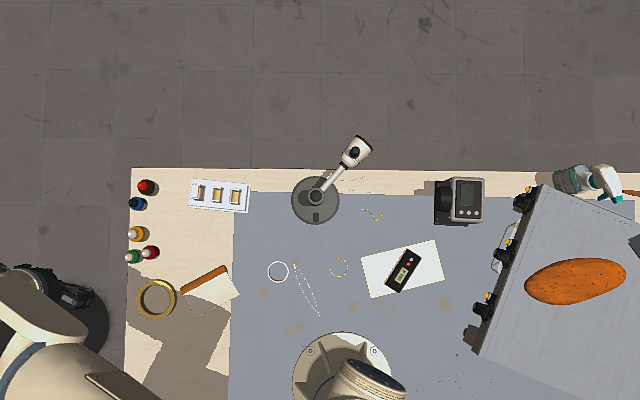

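View pics/wrist0.png

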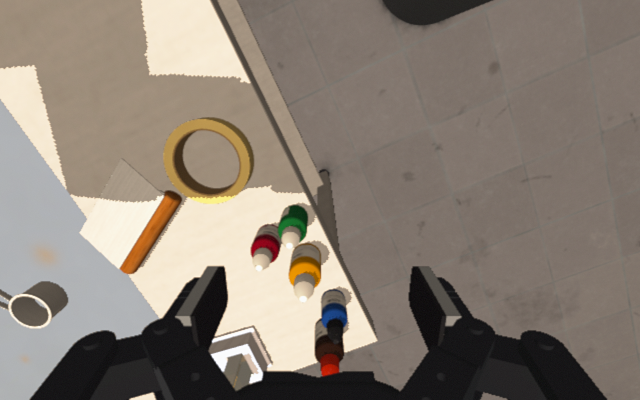

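The scene view shows the lamp foot near (315,240), head (375,187), reader (470,270), and rack (232,195) with the tall cell at its left end (215,178). The top view shows the hinge near (316,196), knob (355,152), reader (460,200), and rack (219,195). Next I'll zoom in and measure.

Run:
```python
from h import *
t=load('top0')['image']; s=load('scene0')['image']
a=cv2.resize(t[120:240,280:400],None,fx=4,fy=4,interpolation=0)
b=cv2.resize(t[165:225,180:260],None,fx=5,fy=5,interpolation=0)
cc=cv2.resize(t[165:235,425:495],None,fx=5,fy=5,interpolation=0)
W=np.zeros((480,800,3),np.uint8); W[:300,:400]=b[:, :400]; W[:350,400:750]=cc; cv2.imwrite('pics/z1.png',W); cv2.imwrite('pics/z2.png',a)
P=cloud(load('top0'))
for (u,v) in [(316,196),(355,152),(300,210),(450,200),(470,190),(470,220),(440,190),(440,215),(195,182),(245,208),(201,192),(220,194),(236,194),(100+60,200)]:
    print((u,v),P[v,u].round(4))
```

```text
(316, 196) [0.4461 0.0692 0.1536]
(355, 152) [ 0.5412 -0.0152  0.1852]
(300, 210) [0.4218 0.1071 0.0142]
(450, 200) [ 0.4402 -0.2321  0.1513]
(470, 190) [ 0.4633 -0.2779  0.1503]
(470, 220) [ 0.3961 -0.2801  0.1401]
(440, 190) [ 0.4638 -0.2133  0.138 ]
(440, 215) [ 0.4106 -0.2338  0.0566]
(195, 182) [0.4878 0.3678 0.033 ]
(245, 208) [0.4251 0.2441 0.0217]
(201, 192) [0.461  0.347  0.0578]
(220, 194) [0.4566 0.3009 0.0573]
(236, 194) [0.4584 0.2646 0.0398]
(160, 200) [ 4.446e-01  4.626e-01 -1.000e-04]
```

View pics/z1.png

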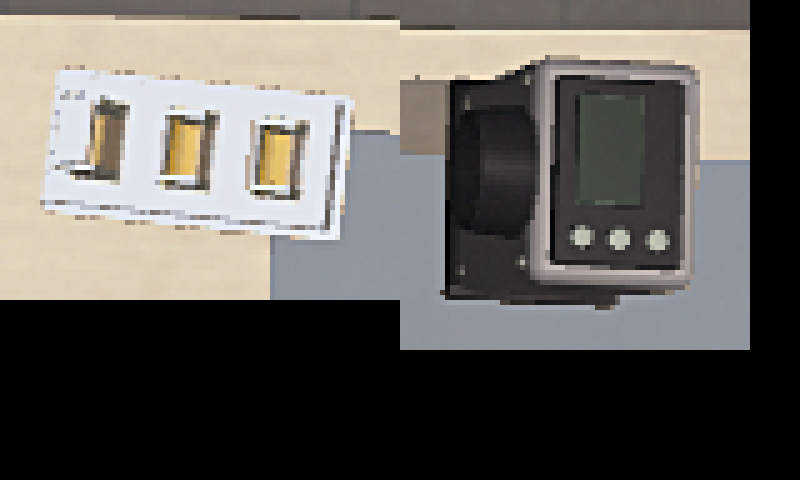

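View pics/z2.png

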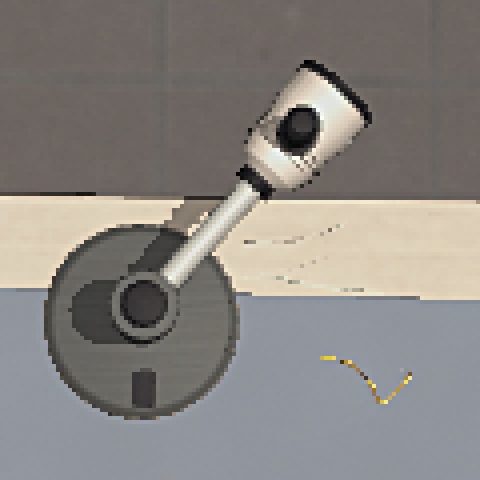

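Run:
```python
from h import *
c=load('top0'); P=cloud(c); X,Y,Z=P[...,0],P[...,1],P[...,2]
def rect(m,name):
    p=P[m][:,:2]; r=cv2.minAreaRect((p*1000).astype(np.float32)); print(name,m.sum(),np.round(r[0],1),np.round(r[1],1),round(r[2],1),'zmed',np.median(P[m][:,2]).round(4))
near=lambda x,y,r:(np.hypot(X-x,Y-y)<r)
rect(near(.45,-.27,.09)&(Z>.143)&(Z<.16)&(Y<-.21),'reader top')
rect(near(.455,.303,.1)&(Z>.025)&(Z<.038),'rack')
m=near(.446,.07,.03)&(Z>.145)&(Z<.165); rect(m,'collar'); 
m=near(.541,-.015,.03)&(Z>.18); rect(m,'knob')
m=near(.445,.07,.075)&(Z>.006)&(Z<.022); rect(m,'foot')
m=near(.455,.303,.08)&(Z>.075); rect(m,'stopper')
m=near(.455,.303,.08)&(Z>.05)&(Z<.07); print(np.median(P[m],0))
c=load('scene0'); P=cloud(c); X,Y,Z=P[...,0],P[...,1],P[...,2]
print('scene')
rect(near(.45,-.27,.09)&(Z>.143)&(Z<.16),'reader top')
rect(near(.455,.303,.1)&(Z>.025)&(Z<.038),'rack')
m=near(.446,.07,.03)&(Z>.145)&(Z<.165); rect(m,'collar'); 
m=near(.541,-.015,.03)&(Z>.175); rect(m,'knob')
rect(near(.445,.07,.075)&(Z>.006)&(Z<.022),'foot')
rect(near(.455,.303,.08)&(Z>.075),'stopper')
s=c['image']
a=cv2.resize(s[155:225,190:270],None,fx=5,fy=5,interpolation=0)
b=cv2.resize(s[235:335,425:505],None,fx=4,fy=4,interpolation=0)
W=np.zeros((400,740,3),np.uint8);W[:350,:400]=a;W[:400,410:730]=b;cv2.imwrite('pics/z3.png',W)
```

```text
reader top 1394 [ 443.4 -261.5] [ 99.2 101.1] 86.1 zmed 0.1472
rack 944 [457.4 311.4] [141.5  64.2] 84.8 zmed 0.0306
collar 99 [447.6  69.1] [25.  22.5] 0.8 zmed 0.1505
knob 53 [545.1 -15.5] [16.2 17.6] 0.3 zmed 0.1829
foot 1458 [442.7  72.1] [128.7 132.2] 35.2 zmed 0.0168
stopper 138 [461.3 356. ] [20.9 35.7] 83.1 zmed 0.0885
[0.45636993 0.30349877 0.05638495]
scene
reader top 1852 [ 443.6 -261.5] [100.3 101.2] 87.0 zmed 0.148
rack 693 [456.4 312.1] [144.1  68.4] 84.7 zmed 0.0309
collar 102 [447.9  70.7] [24.7 23.3] 27.4 zmed 0.1507
knob 68 [544.4 -16.7] [17.1 20.2] 41.1 zmed 0.1823
foot 1478 [441.1  67.3] [132.8 130.4] 57.2 zmed 0.018
stopper 139 [460.6 357.2] [22.5 37.5] 83.6 zmed 0.0866
```

View pics/z3.png

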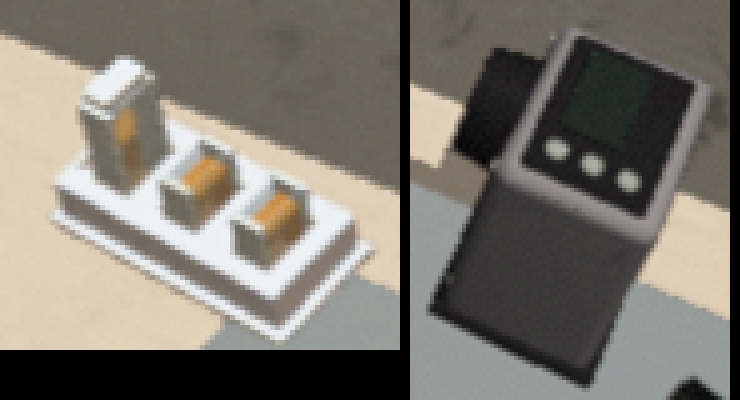

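Run:
```python
from h import *
for n in ['top0','scene0']:
    c=load(n); P=cloud(c); X,Y,Z=P[...,0],P[...,1],P[...,2]
    im=c['image'].astype(int); g=im.sum(2)/3; warm=im[...,2]-im[...,0]
    m=(np.hypot(X-.45,Y+.27)<.09)&(Z>.135)&(Z<.16)&(g>75)
    v,u=np.nonzero(m); q=np.array([onz(c,a,b,.149)[:2] for a,b in zip(u,v)])*1000
    r=cv2.minAreaRect(q.astype(np.float32)); print(n,len(q),np.round(r,1) if 0 else r)
    M=(m*255).astype(np.uint8); vis=c['image'].copy(); vis[m]=(0,255,0)
    x0,x1,y0,y1=u.min()-20,u.max()+12,v.min()-10,v.max()+10
    cv2.imwrite(f'pics/m_{n}.png',cv2.resize(vis[y0:y1,x0:x1],None,fx=5,fy=5,interpolation=0))
```

```text
top0 547 ((442.6746826171875, -270.68115234375), (78.0314712524414, 101.56099700927734), 87.72515106201172)
scene0 750 ((437.94439697265625, -262.13623046875), (100.41109466552734, 102.61173248291016), 87.34224700927734)
```

Run:
```python
import cv2,numpy as np
a=cv2.imread('pics/m_top0.png');b=cv2.imread('pics/m_scene0.png');print(a.shape,b.shape)
h=max(a.shape[0],b.shape[0]);W=np.zeros((h,a.shape[1]+b.shape[1],3),np.uint8);W[:a.shape[0],:a.shape[1]]=a;W[:b.shape[0],a.shape[1]:]=b
cv2.imwrite('pics/m1.png',W[:600,:800])
```

```text
(325, 335, 3) (370, 465, 3)
```

View pics/m1.png

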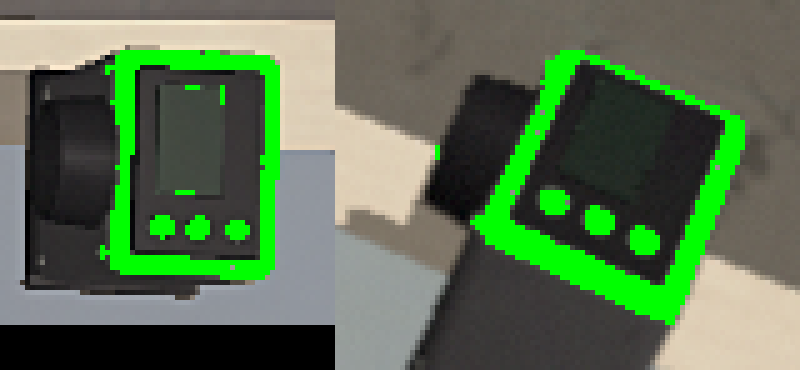

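Run:
```python
from h import *
for n in ['top0','scene0']:
    c=load(n); P=cloud(c); X,Y,Z=P[...,0],P[...,1],P[...,2]
    m=(np.abs(X-.445)<.045)&(Y>-.226)&(Y<-.15)&(Z>.122)&(Z<.16)
    p=P[m]; print(n,m.sum(),p.min(0).round(4),p.max(0).round(4),p.mean(0).round(4))
    q=p[p[:,2]>np.percentile(p[:,2],70)]; print(q.mean(0).round(4))
    # circle fit in x-z
    A=np.c_[2*p[:,0],2*p[:,2],np.ones(len(p))]; s=np.linalg.lstsq(A,p[:,0]**2+p[:,2]**2,rcond=None)[0]; print('circ',s[:2].round(4),np.sqrt(s[2]+s[0]**2+s[1]**2).round(4))
s=arm.state(); 
H=np.array([.4477,.0699]);K=np.array([.5445,-.0160])
print(np.degrees(np.arctan2(*(K-H)[::-1])), np.linalg.norm(K-H))
```

```text
top0 166 [ 0.4166 -0.2259  0.122 ] [ 0.4719 -0.2105  0.1543] [ 0.4426 -0.2187  0.1423]
[ 0.445  -0.2195  0.1494]
circ [0.4451 0.1233] 0.0262
scene0 209 [ 0.4153 -0.2258  0.1222] [ 0.4686 -0.2106  0.153 ] [ 0.4336 -0.2186  0.1418]
[ 0.4439 -0.2199  0.1497]
circ [0.445 0.124] 0.0261
-41.58574384369943 0.12941812083321255
```

```bash
cat >> h.py <<'E'
from scipy.spatial.transform import Rotation as Ro
def tgt_rot(yawy):
    a=np.radians(yawy); y=np.array([np.cos(a),np.sin(a),0]); z=np.array([0,0,-1.]); return np.c_[np.cross(y,z),y,z]
def row(p,yawy):
    s=arm.state(); T=np.array(s['tcp_rot']); d=T.T@(np.array(p)-s['tool_pos'])*1000
    w=Ro.from_matrix(T.T@tgt_rot(yawy)).as_rotvec(degrees=True); return [round(float(x),1) for x in np.r_[d,w]]
E
python3 - <<'E'
from h import *
print(row([.5445,-.016,.235],48.4)); print(row([.5445,-.016,.153],48.4))
E
```

```text
[-502.1, -413.3, -3.8, -0.1, 0.0, 17.1]
[-502.1, -413.2, 78.2, -0.1, 0.0, 17.1]
```

play_rows(
  moves=[
    [-502,-413,-4,0,0,17],
    [-502,-413,-4,0,0,17],
    [-502,-413,-4,0,0,17],
    [-502,-413,-4,0,0,17],
    [-502,-413,-4,0,0,17],
    [-502,-413,-4,0,0,17],
    [-502,-413,-4,0,0,17],
    [-502,-413,-4,0,0,17],
    [-502,-413,-4,0,0,17],
    [-502,-413,-4,0,0,17],
    [-502,-413,-4,0,0,17],
    [-502,-413,-4,0,0,17],
  ],
  jaw=-1,
  squeeze=25,
)

```text
clock: 1.65
tool_pos: [0.5449, -0.0172, 0.2348]
tcp_rot: [[-0.747, 0.665, -0.001], [0.665, 0.747, -0.001], [-0.0, -0.001, -1.0]]
force: [-0.9, 0.2, 0.4]
gripper_width: 0.999
```

Run:
```python
from h import *
cap('wrist','w1'); cap('top','t1'); s=arm.state(); print(s['clock'],s['tool_pos'],s['force'],s['qvel'].round(3)); print(row([.5445,-.016,.153],48.4))
```

```text
1.75 [ 0.54399859 -0.01530123  0.23481535] [0.22532332 0.57594547 0.2357533 ] [ 0.02  -0.008  0.008  0.     0.    -0.001]
[-0.9, -0.1, 81.8, -0.1, -0.0, 0.1]
```

View pics/w1.png

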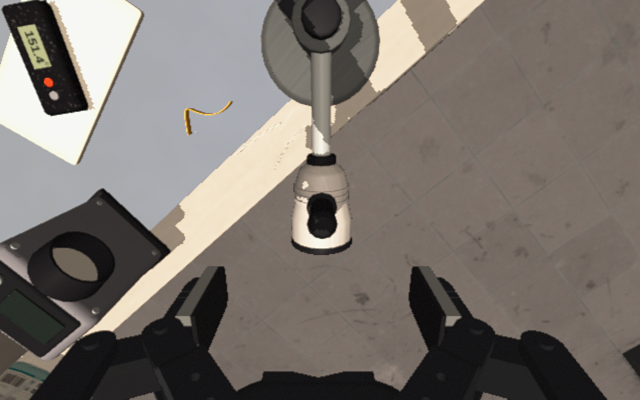

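The wrist view shows the lamp arm straight up the picture with the knob at about (321,207), centred between the fingers (225 and 413). I'll descend and grip.

play_rows(
  moves=[
    [0,0,40,0,0,0],
    [0,0,70,0,0,0],
    [0,0,81,0,0,0],
    [0,0,81,0,0,0],
    [0,0,81,0,0,0],
  ],
)

```text
clock: 2.38
tool_pos: [0.5446, -0.015, 0.155]
tcp_rot: [[-0.749, 0.663, 0.0], [0.663, 0.749, -0.001], [-0.001, -0.0, -1.0]]
force: [-0.4, 0.1, 0.2]
gripper_width: 0.999
```

play_rows(
  moves=[
    [0,0,0,0,0,0],
    [0,0,0,0,0,0],
    [0,0,0,0,0,0],
    [0,0,0,0,0,0],
    [0,0,0,0,0,0],
    [0,0,0,0,0,0],
    [0,0,0,0,0,0],
  ],
  jaw=1,
  squeeze=25,
)

```text
clock: 3.25
tool_pos: [0.5449, -0.0149, 0.1553]
tcp_rot: [[-0.749, 0.663, 0.001], [0.663, 0.749, -0.001], [-0.001, 0.0, -1.0]]
force: [-0.0, 0.0, 5.7]
gripper_width: 0.222
```

Run:
```python
from h import *
s=arm.state(); print(s['clock'],s['tool_pos'],s['force'],s['gripper_width'],s['joints'].round(3))
H=np.array([.4477,.0699]); p=s['tool_pos'][:2]; d=p-H; a0=np.degrees(np.arctan2(d[1],d[0])); r=np.linalg.norm(d); print(a0,r)
T=np.array(s['tcp_rot']); y0=np.degrees(np.arctan2(T[1,1],T[0,1]))
a1=-90.55
for k in range(1,11):
    da=(a1-a0)*k/10; a=np.radians(a0+da); print(row([H[0]+r*np.cos(a),H[1]+r*np.sin(a),s['tool_pos'][2]],y0+da))
```

```text
3.25 [ 0.54488516 -0.01494542  0.15532497] [-3.20267215e-03  1.60913732e-02  5.67769269e+00] 0.22164190044437843 [-3.000e-02  3.170e-01  1.876e+00 -1.000e-03  9.470e-01 -8.760e-01]
-41.12188534905961 0.12901046676727704
[0.4, -11.1, -0.0, 0.0, 0.1, 4.9]
[1.8, -22.2, -0.0, 0.0, 0.1, 9.9]
[4.1, -33.0, -0.0, 0.0, 0.1, 14.8]
[7.3, -43.7, -0.0, 0.0, 0.1, 19.8]
[11.4, -54.0, -0.0, 0.0, 0.1, 24.7]
[16.5, -63.9, -0.0, 0.0, 0.1, 29.7]
[22.3, -73.4, -0.0, 0.0, 0.1, 34.6]
[29.0, -82.3, -0.0, 0.0, 0.1, 39.5]
[36.3, -90.7, -0.1, 0.0, 0.1, 44.5]
[44.4, -98.3, -0.1, 0.0, 0.0, 49.4]
```

play_rows(
  moves=[
    [0.4,-11.1,0,0,0,4.9],
    [1.8,-22.2,0,0,0,9.9],
    [4.1,-33,0,0,0,14.8],
    [7.3,-43.7,0,0,0,19.8],
    [11.4,-54,0,0,0,24.7],
    [16.5,-63.9,0,0,0,29.7],
    [22.3,-73.4,0,0,0,34.6],
    [29,-82.3,0,0,0,39.5],
    [36.3,-90.7,0,0,0,44.5],
    [44.4,-98.3,0,0,0,49.4],
    [44.4,-98.3,0,0,0,49.4],
    [44.4,-98.3,0,0,0,49.4],
  ],
)

```text
clock: 4.75
tool_pos: [0.4458, -0.0578, 0.1553]
tcp_rot: [[0.017, 1.0, -0.0], [1.0, -0.017, 0.002], [0.002, -0.0, -1.0]]
force: [-3.1, 9.5, 7.5]
gripper_width: 0.219
```

Run:
```python
from h import *
s=arm.state(); print(s['clock'],s['tool_pos'],s['force'],s['gripper_width'])
H=np.array([.4477,.0699]); d=s['tool_pos'][:2]-H; print(np.degrees(np.arctan2(d[1],d[0])),np.linalg.norm(d))
cap('top','t2'); cap('scene','s2')
a=cv2.resize(load('t2')['image'][150:250,290:490],None,fx=4,fy=4,interpolation=0); cv2.imwrite('pics/t2z.png',a)
```

```text
4.75 [ 0.4457667  -0.05777195  0.15527601] [-3.08221019  9.50551347  7.4511047 ] 0.21854131208228642
-90.86754921570002 0.12768658714837258
```

View pics/t2z.png

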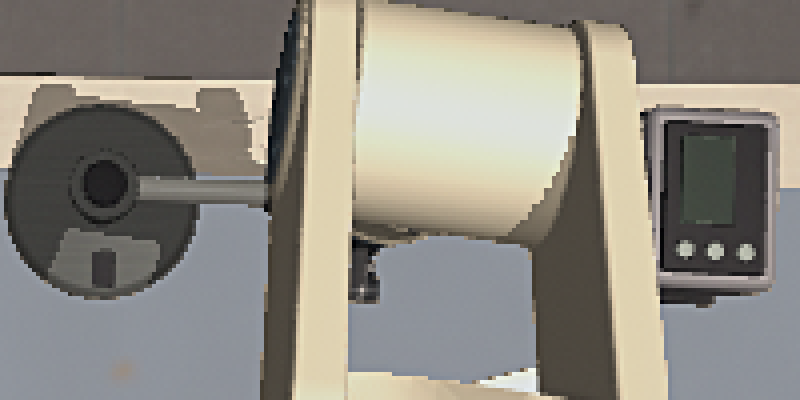

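View pics/s2.png

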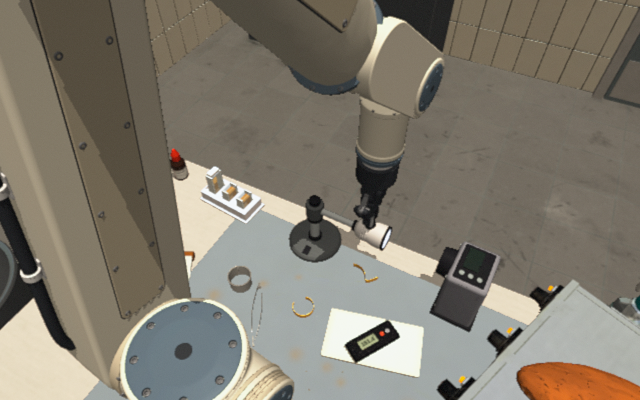

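The lamp swung as planned: the top view shows the arm pointing right at the reader, and the scene view shows the head at (372,235). I'll release, rise and check.

play_rows(
  moves=[
    [0,0,0,0,0,0],
    [0,0,0,0,0,0],
    [0,0,0,0,0,0],
    [0,0,0,0,0,0],
    [0,0,-20,0,0,0],
    [0,0,-60,0,0,0],
    [0,0,-100,0,0,0],
    [0,0,-105,0,0,0],
  ],
  jaw=-1,
)

```text
clock: 5.85
tool_pos: [0.4474, -0.0583, 0.2629]
tcp_rot: [[0.017, 1.0, 0.004], [1.0, -0.017, 0.001], [0.001, 0.004, -1.0]]
force: [0.6, -1.0, -0.9]
gripper_width: 0.999
```

Run:
```python
from h import *
s=arm.state(); print(s['clock'],s['tool_pos'],s['force'],s['gripper_width'])
c=cap('wrist','w3'); cap('scene','s3'); print(c['eye']); cap('top','t3')
print(row([.4608,.3565,.22],-5.2))
```

```text
5.85 [ 0.44741022 -0.05826962  0.26289646] [ 0.55774666 -1.00504853 -0.85580979] 0.9994979322333263
[0.44764114 0.02478624 0.40654835]
[414.6, 8.3, 40.5, -0.1, -0.1, 4.2]
```

View pics/w3.png

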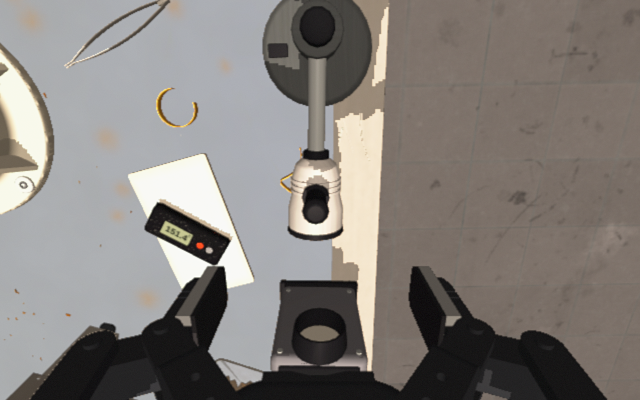

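The wrist view shows the lamp arm pointing at the port: collar at (318,25), knob (315,208), port mouth about (320,335). Next I'll compute the beam line.

Run:
```python
from h import *
c=load('w3'); P=cloud(c); X,Y,Z=P[...,0],P[...,1],P[...,2]
def cen(m): 
    p=P[m]; return ((p.min(0)+p.max(0))/2).round(4),p.mean(0).round(4),m.sum()
print('collar',cen((np.hypot(X-.447,Y-.07)<.03)&(Z>.145)))
print('knob',cen((np.hypot(X-.446,Y+.06)<.025)&(Z>.178)))
m=(np.hypot(X-.446,Y+.065)<.05)&(Z>.125)&(Z<.15); p=P[m]; 
for y in np.arange(-.1,-.03,.01):
    q=p[np.abs(p[:,1]-y)<.005]; print('head',y.round(3),len(q), (q[:,0].min().round(4),q[:,0].max().round(4),((q[:,0].min()+q[:,0].max())/2).round(4)) if len(q) else '')
# arm rod
for y in np.arange(-.02,.05,.01):
    q=P[(np.abs(Y-y)<.005)&(np.abs(X-.447)<.03)&(Z>.11)&(Z<.14)]; print('rod',y.round(3),len(q),(((q[:,0].min()+q[:,0].max())/2).round(4),q[:,0].mean().round(4)) if len(q) else '')
m=(np.abs(X-.445)<.045)&(Y>-.226)&(Y<-.15)&(Z>.122)&(Z<.16); print('port',cen(m)); 
c=load('w3'); print('port ctr ray', onz(c,320.5,335,.12))
c=load('s3');P=cloud(c); X,Y,Z=P[...,0],P[...,1],P[...,2]
print('scene knob',cen((np.hypot(X-.446,Y+.06)<.025)&(Z>.178)))
```

```text
collar (array([0.4485, 0.0683, 0.1493]), array([0.4486, 0.0684, 0.1505]), np.int64(1133))
knob (array([ 0.4465, -0.0565,  0.2644]), array([ 0.4463, -0.0502,  0.3223]), np.int64(4377))
head -0.1 357 (np.float64(0.4174), np.float64(0.4695), np.float64(0.4434))
head -0.09 559 (np.float64(0.4185), np.float64(0.4695), np.float64(0.444))
head -0.08 348 (np.float64(0.419), np.float64(0.4695), np.float64(0.4442))
head -0.07 318 (np.float64(0.4194), np.float64(0.4685), np.float64(0.4439))
head -0.06 320 (np.float64(0.4226), np.float64(0.4673), np.float64(0.445))
head -0.05 593 (np.float64(0.4222), np.float64(0.4673), np.float64(0.4448))
head -0.04 557 (np.float64(0.4244), np.float64(0.4656), np.float64(0.445))
head -0.03 355 (np.float64(0.4293), np.float64(0.4602), np.float64(0.4447))
rod -0.02 237 (np.float64(0.4455), np.float64(0.4455))
rod -0.01 210 (np.float64(0.4461), np.float64(0.4461))
rod 0.0 205 (np.float64(0.4467), np.float64(0.4468))
rod 0.01 205 (np.float64(0.4469), np.float64(0.447))
rod 0.02 219 (np.float64(0.4471), np.float64(0.4472))
rod 0.03 229 (np.float64(0.4478), np.float64(0.4476))
rod 0.04 239 (np.float64(0.4479), np.float64(0.448))
rod 0.05 397 (np.float64(0.4484), np.float64(0.4484))
port (array([ 0.445 , -0.2185,  0.1366]), array([ 0.4444, -0.2183,  0.1426]), np.int64(761))
port ctr ray [ 0.44717453 -0.22914927  0.12      ]
scene knob (array([ 0.4434, -0.0641,  0.2777]), array([ 0.4383, -0.0669,  0.2787]), np.int64(151))
```

The rod and head fits put the beam about 5–7 mm from the port axis. That is inside the 16 mm limit, and I'll recheck it from the top view. Now I'll move over the tall cell.

play_rows(
  moves=[
    [415,8,40,0,0,4.2],
    [415,8,40,0,0,4.2],
    [415,8,40,0,0,4.2],
    [415,8,40,0,0,4.2],
    [415,8,40,0,0,4.2],
    [415,8,40,0,0,4.2],
    [415,8,40,0,0,4.2],
    [415,8,40,0,0,4.2],
    [415,8,40,0,0,4.2],
    [415,8,40,0,0,4.2],
    [415,8,40,0,0,4.2],
  ],
)

```text
clock: 7.38
tool_pos: [0.4607, 0.3559, 0.2207]
tcp_rot: [[0.092, 0.996, -0.001], [0.996, -0.092, 0.002], [0.002, -0.001, -1.0]]
force: [-0.8, 0.2, -0.3]
gripper_width: 0.999
```

Run:
```python
from h import *
s=arm.state(); print(s['clock'],s['tool_pos'],s['force'])
w=cap('wrist','w4'); cap('top','t4'); cap('scene','s4')
im=load('t4')['image']; cv2.imwrite('pics/t4z.png',cv2.resize(im[150:250,290:490],None,fx=4,fy=4,interpolation=0))
P=cloud(w); X,Y,Z=P[...,0],P[...,1],P[...,2]
m=(np.hypot(X-.461,Y-.3565)<.035)&(Z>.07)&(Z<.1); p=P[m]; print(m.sum(),cv2.minAreaRect((p[:,:2]*1000).astype(np.float32)),np.median(p[:,2]))
m=(np.abs(X-.457)<.06)&(np.abs(Y-.31)<.1)&(Z>.025)&(Z<.035); print(cv2.minAreaRect((P[m][:,:2]*1000).astype(np.float32)))
c=load('t4'); P=cloud(c); X,Y,Z=P[...,0],P[...,1],P[...,2]
def cen(m): 
    p=P[m]; return ((p.min(0)+p.max(0))/2).round(4),p.mean(0).round(4),m.sum()
print('collar',cen((np.hypot(X-.447,Y-.07)<.03)&(Z>.145)))
print('knob',cen((np.hypot(X-.446,Y+.06)<.025)&(Z>.178)))
for y in np.arange(-.1,-.03,.01):
    q=P[(np.abs(X-.445)<.035)&(Z>.1)&(np.abs(Y-y)<.005)]; print('head',y.round(3),len(q),((q[:,0].min()+q[:,0].max())/2).round(4),q[:,0].mean().round(4))
for y in np.arange(-.02,.05,.02):
    q=P[(np.abs(Y-y)<.01)&(np.abs(X-.447)<.03)&(Z>.11)&(Z<.14)]; print('rod',y.round(3),len(q),((q[:,0].min()+q[:,0].max())/2).round(4),q[:,0].mean().round(4))
```

```text
7.375 [0.46074035 0.35590653 0.22066899] [-0.7573642   0.19362178 -0.34988411]
931 ((461.8912048339844, 356.0649108886719), (19.746196746826172, 35.461849212646484), 84.31796264648438) 0.09002264653124975
((457.67645263671875, 310.77642822265625), (140.67051696777344, 64.15074157714844), 84.65800476074219)
collar (array([0.4479, 0.0691, 0.1504]), array([0.4479, 0.0694, 0.1504]), np.int64(101))
knob (array([ 0.4442, -0.0595,  0.1825]), array([ 0.444 , -0.0597,  0.1824]), np.int64(67))
head -0.1 54 0.4428 0.4434
head -0.09 103 0.4431 0.4417
head -0.08 104 0.4432 0.4421
head -0.07 74 0.444 0.4397
head -0.06 93 0.4439 0.442
head -0.05 102 0.4439 0.4432
head -0.04 83 0.4439 0.4435
head -0.03 57 0.4448 0.4445
rod -0.02 73 0.4451 0.4448
rod 0.0 53 0.4458 0.4456
rod 0.02 59 0.4467 0.4462
rod 0.04 54 0.4468 0.4466
```

View pics/w4.png

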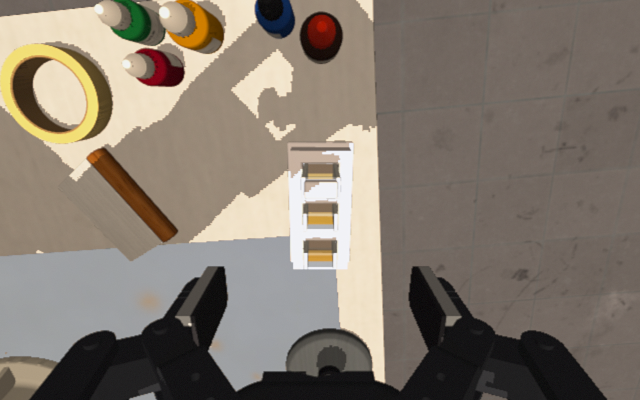

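View pics/t4z.png

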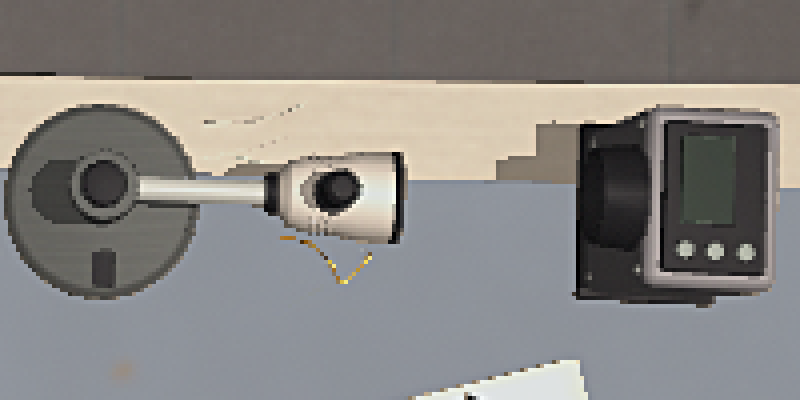

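The top view agrees: collar x 0.448, knob x 0.444, so the beam meets the port plane about 5 mm off centre, inside the limit. In the wrist view the stopper at (320,188) measures (0.4615, 0.3563), and the pads close along its long side. I'll descend to it now.

Run:
```python
from h import *
print(row([.4614,.3563,.041],-5.4))
```

```text
[-0.4, 0.8, 179.8, -0.0, -0.1, 0.2]
```

play_rows(
  moves=[
    [0,0.8,50,0,0,0],
    [0,0.8,90,0,0,0],
    [0,0.8,120,0,0,0],
    [0,0.8,145,0,0,0],
    [0,0.8,165,0,0,0],
    [0,0.8,176,0,0,0],
    [0,0.8,180,0,0,0],
    [0,0.8,180,0,0,0],
  ],
)

```text
clock: 8.52
tool_pos: [0.4617, 0.3569, 0.0412]
tcp_rot: [[0.091, 0.996, -0.0], [0.996, -0.091, 0.003], [0.003, -0.0, -1.0]]
force: [0.1, 0.1, -0.5]
gripper_width: 1.003
```

Run:
```python
from h import *
w=cap('wrist','w5'); cap('scene','s5'); s=arm.state(); print(s['clock'],s['tool_pos'],s['force'])
im=load('s5')['image']; cv2.imwrite('pics/s5z.png',cv2.resize(im[120:260,140:300],None,fx=4,fy=4,interpolation=0))
```

```text
8.625 [0.46186397 0.35703075 0.04151828] [ 0.2238801  -0.55272672  0.2834858 ]
```

View pics/w5.png

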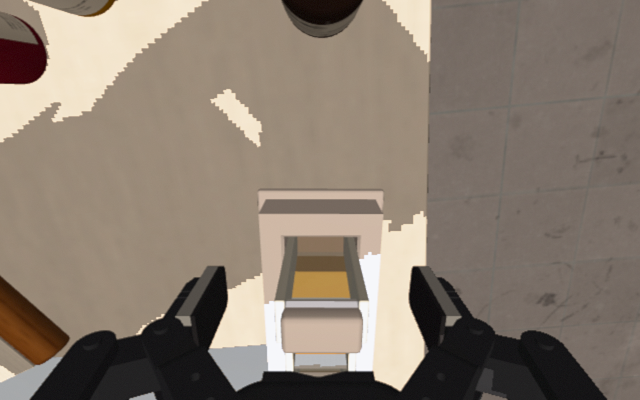

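View pics/s5z.png

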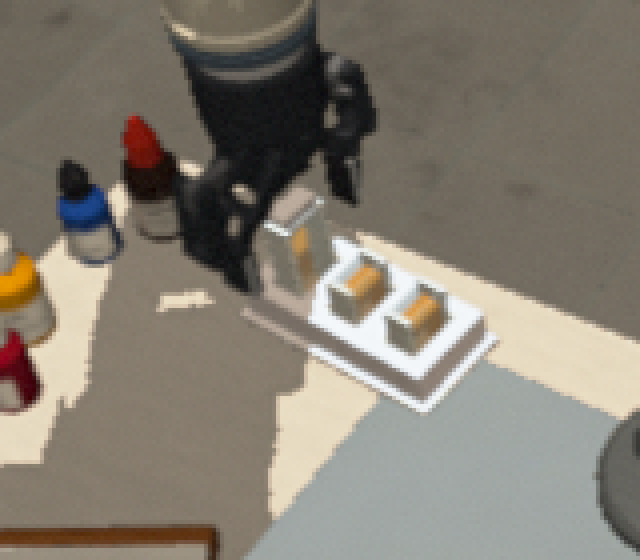

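The gripper straddles the tall cell: its stopper is at (322,330) in the wrist view, with the pads at 225 and 412. I'll nudge 1 mm and close.

play_rows(
  moves=[
    [-0.5,1,0,0,0,0],
    [-0.5,1,0,0,0,0],
    [-0.5,1,0,0,0,0],
    [-0.5,1,0,0,0,0],
    [-0.5,1,0,0,0,0],
    [-0.5,1,0,0,0,0],
    [-0.5,1,0,0,0,0],
  ],
  jaw=1,
  squeeze=40,
)

```text
clock: 9.5
tool_pos: [0.4631, 0.3566, 0.0418]
tcp_rot: [[0.091, 0.996, 0.001], [0.996, -0.091, 0.003], [0.003, 0.001, -1.0]]
force: [0.7, 0.3, 5.8]
gripper_width: 0.417
```

play_rows(
  moves=[
    [0,0,-8,0,0,0],
    [0,0,-20,0,0,0],
    [0,0,-35,0,0,0],
    [0,0,-55,0,0,0],
    [0,0,-75,0,0,0],
    [0,0,-95,0,0,0],
    [0,0,-115,0,0,0],
    [0,0,-120,0,0,0],
    [0,0,-120,0,0,0],
  ],
)

```text
clock: 10.62
tool_pos: [0.463, 0.3562, 0.1622]
tcp_rot: [[0.091, 0.996, 0.001], [0.996, -0.091, 0.004], [0.004, 0.001, -1.0]]
force: [-0.3, 0.3, -1.7]
gripper_width: 0.413
```

Run:
```python
from h import *
w=cap('wrist','w6'); cap('scene','s6'); s=arm.state(); print(s['clock'],s['tool_pos'],s['force'],s['gripper_width'])
im=load('s6')['image']; cv2.imwrite('pics/s6z.png',cv2.resize(im[80:240,140:300],None,fx=3.5,fy=3.5,interpolation=0))
```

```text
10.725 [0.4625301  0.35590571 0.1611973 ] [-1.36190624 -0.32926376 -1.83813891] 0.413884395117688
```

View pics/w6.png

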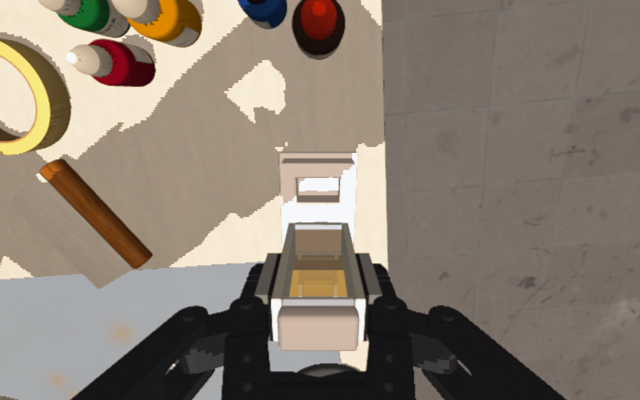

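View pics/s6z.png

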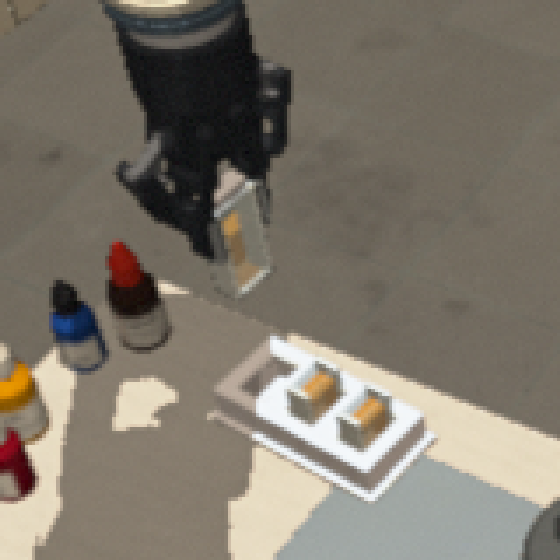

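The cell is lifted and held by its frosted faces, and both short cells are still in the rack. I'll carry it high over the lamp.

Run:
```python
from h import *
print(row([.4625,.356,.275],-5.2)); print(row([.4414,-.155,.275],-1.7))
```

```text
[0.4, -0.1, -113.8, -0.0, -0.2, -0.0]
[-510.4, 25.5, -115.2, -0.0, -0.2, -3.5]
```

play_rows(
  moves=[
    [0,0,-30,0,0,0],
    [0,0,-70,0,0,0],
    [-10,1,-105,0,0,0],
    [-40,2,-115,0,0,-1],
    [-85,4,-115,0,0,-1],
    [-135,7,-115,0,0,-1],
    [-185,9,-115,0,0,-2],
    [-235,12,-115,0,0,-2],
    [-285,14,-115,0,0,-2],
    [-335,17,-115,0,0,-3],
    [-385,19,-115,0,0,-3],
    [-430,22,-115,0,0,-3],
  ],
)

```text
clock: 12.22
tool_pos: [0.4446, -0.0762, 0.2744]
tcp_rot: [[0.039, 0.999, -0.001], [0.999, -0.039, 0.003], [0.003, -0.001, -1.0]]
force: [-0.4, 0.9, -1.2]
gripper_width: 0.418
```

Run:
```python
from h import *
s=arm.state(); print(s['clock'],s['tool_pos'],s['force'],s['gripper_width'])
print(row([.4414,-.155,.275],-1.7))
```

```text
12.225 [ 0.44460794 -0.07623023  0.27440198] [-0.35453788  0.87252172 -1.23366007] 0.4183991116558092
[-78.8, -0.1, -0.8, -0.1, -0.2, -0.5]
```

play_rows(
  moves=[
    [-35,0,0,0,0,0],
    [-65,0,0,0,0,-0.5],
    [-79,0,0,0,0,-0.5],
    [-79,0,0,0,0,-0.5],
    [-79,0,0,0,0,-0.5],
  ],
)

```text
clock: 12.85
tool_pos: [0.4414, -0.1543, 0.2739]
tcp_rot: [[0.03, 1.0, -0.002], [1.0, -0.03, 0.003], [0.003, -0.002, -1.0]]
force: [0.0, 0.5, -0.8]
gripper_width: 0.414
```

Run:
```python
from h import *
cap('wrist','w7'); cap('scene','s7'); s=arm.state(); print(s['clock'],s['tool_pos'],s['force'],s['gripper_width'])
print(row([.4414,-.155,.130],-1.7))
im=load('s7')['image']; cv2.imwrite('pics/s7z.png',cv2.resize(im[120:300,300:500],None,fx=3,fy=3,interpolation=0))
```

```text
12.95 [ 0.44157064 -0.15424407  0.27413095] [-0.13210993 -0.42681657 -1.29418399] 0.41671655584027845
[-1.2, 0.0, 144.1, -0.1, -0.2, 0.0]
```

View pics/w7.png

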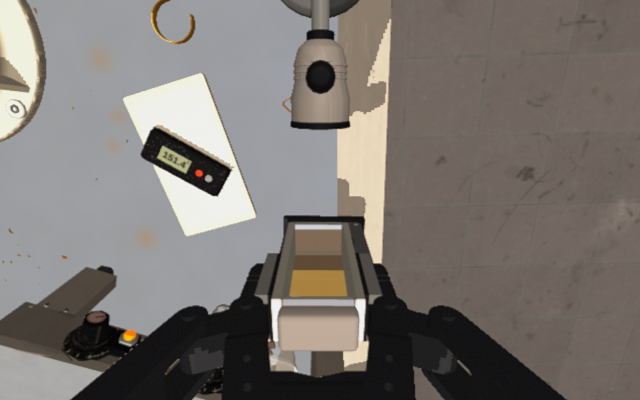

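View pics/s7z.png

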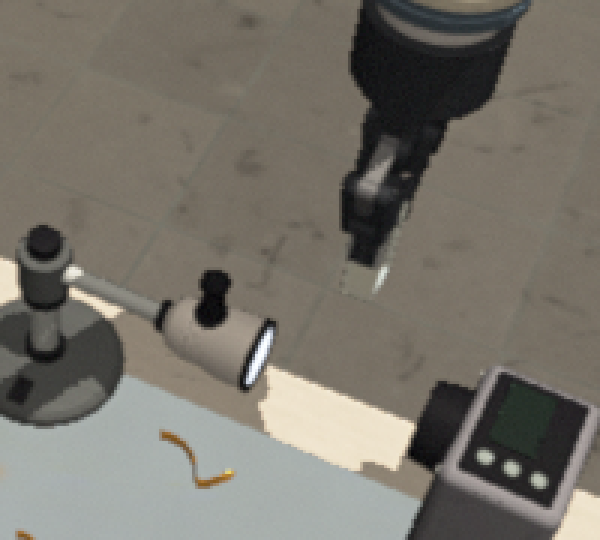

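The cell hangs square in the gripper, unchanged since the lift (stopper at (318,328)), and the lens at (320,125) lies well clear. I'll descend into the beam.

play_rows(
  moves=[
    [-1,0,20,0,0,0],
    [-1,0,50,0,0,0],
    [-1,0,80,0,0,0],
    [-1,0,105,0,0,0],
    [-1,0,125,0,0,0],
    [-1,0,138,0,0,0],
    [-1,0,144,0,0,0],
    [-1,0,144,0,0,0],
    [-1,0,144,0,0,0],
    [-1,0,144,0,0,0],
  ],
)

```text
clock: 14.2
tool_pos: [0.4417, -0.155, 0.1307]
tcp_rot: [[0.029, 1.0, -0.0], [1.0, -0.029, 0.003], [0.003, -0.0, -1.0]]
force: [0.4, 0.3, -1.5]
gripper_width: 0.414
```

Run:
```python
from h import *
cap('wrist','w8'); cap('scene','s8'); s=arm.state(); print(s['clock'],s['tool_pos'],s['force'],s['gripper_width'],s['qvel'].round(3))
im=load('s8')['image']; cv2.imwrite('pics/s8z.png',cv2.resize(im[150:300,330:510],None,fx=4,fy=4,interpolation=0))
w=load('w8'); P=cloud(w); X,Y,Z=P[...,0],P[...,1],P[...,2]
p=P[(np.abs(X-.441)<.03)&(np.abs(Y+.155)<.03)&(Z>.165)&(Z<.195)]; print(len(p),p.mean(0),np.median(p[:,2]),cv2.minAreaRect((p[:,:2]*1000).astype(np.float32)))
g=w['image'].astype(int)
yy=[]
m=(np.abs(X-.444)<.035)&(Y>-.12)&(Y<-.02)&(Z>.1)&(Z<.16); q=P[m]
for y in np.arange(-.1,-.03,.01):
    r=q[np.abs(q[:,1]-y)<.005]
    if len(r): print('head',y.round(2),((r[:,0].min()+r[:,0].max())/2).round(4))
k=P[(np.hypot(X-.444,Y+.06)<.02)&(Z>.176)&(Z<.19)]; print('knob',((k.min(0)+k.max(0))/2).round(4))
```

```text
14.3 [ 0.4415771  -0.15491605  0.13048988] [ 0.17651364 -1.04967472 -1.49708013] 0.41349852243099544 [-0.001  0.003  0.002 -0.001  0.    -0.   ]
8993 [ 0.44098963 -0.14954336  0.17730185] 0.17882003248738537 ((440.6732482910156, -153.8330078125), (26.336868286132812, 60.0223274230957), 88.05146026611328)
head -0.1 0.4438
head -0.09 0.4441
head -0.08 0.4443
head -0.07 0.4445
head -0.06 0.4449
head -0.05 0.4452
head -0.04 0.4451
knob [ 0.445  -0.0612  0.1813]
```

View pics/w8.png

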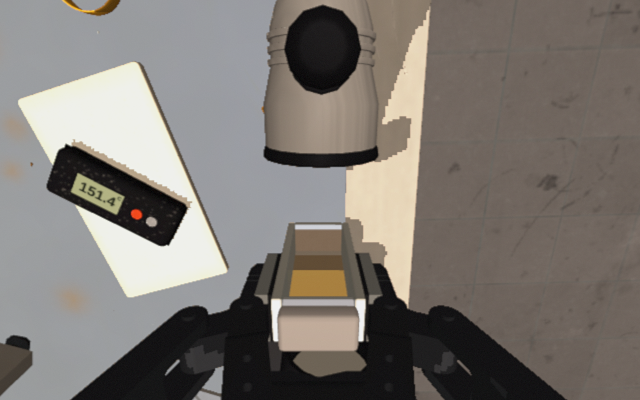

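View pics/s8z.png

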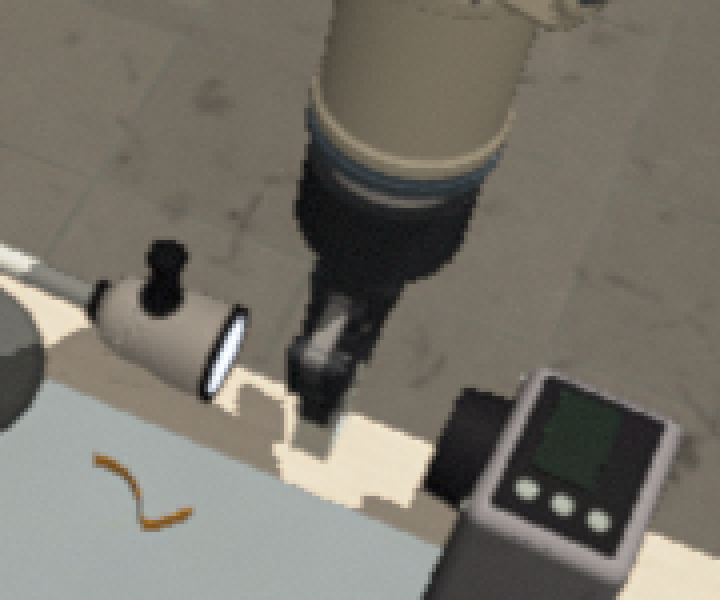

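The cell stands between the lens and the port with about 50 mm to each. Its stopper top is at z 0.179, so the window is at about 0.120, and the sideways offset from the beam is about 1 mm. Everything is still, so I'm handing in.

Run:
```python
from bench import arm
print(arm.job_done())
```

```text
the job is handed in; nothing more can be done
None
```

The job is handed in at about 14.3 s on the clock. The lamp is on the port and released, and the tall cell is held upright in the beam between lamp and reader. No verdict was reported, so what follows are my own checks.

- **Lamp:** I gripped the knob, swung it about 49° clockwise and let go. The top and wrist views put the beam about 5 mm from the port's middle, and one fit to the arm rod alone gave up to 7 mm (limit 16 mm).
- **Tall cell:** I gripped it by the frosted faces only and carried it over the lamp.
    - The window middle is at about z 0.120–0.121 m, against the beam at 0.120 m.
    - It sits about 1 mm sideways of the beam, about 50 mm from both lens and port, and the tool is within about 1° of vertical and square to the beam.
- **Contact and rest:** In the last reading the arm was still, with only noise and the cell's weight on the wrist, and the last pictures show nothing touching the lamp or the reader.
- **Short cells:** both were standing in place when I looked after the lift; I did not measure them again at the end.

No check failed. The last wrist view read the lamp about 1 mm farther out than the top view, which is within calibration. The final stopper outline from the depth image (26 × 60 mm) also took in the fingers, so I used only its height and middle.

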